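# Start a plate exposure on the platemaker

## Task

Start an exposure on the grey plate exposure unit, pressing with the fingertips only and gripping nothing: press its lid, which stands ajar, gently down until it is fully shut, then switch on the orange mains rocker, then the blue vacuum pump rocker, and last push the round green start button all the way in and let it go. Keep to that order, press each rocker on its raised half, and leave the red stop button alone. Do not raise the lid any further, and do not pick up or push about any of the loose things on the table and on the unit.

Things in the scene. Friction and masses are not known exactly. Their poses are not given: they have to be found in the camera images.
- unit: Grey exposure unit, fixed, level, 430 (x) x 420 (y) mm, yaw within 0.28 rad. Origin: centre of its underside; x from its front (robot side) to its rear. Flat control deck along the front (unit x -215 to -110 mm), 100 mm high; on it at unit x = -168, left to right: orange rocker (y +145), blue rocker (+85), flat timer display (+15), green button (-60), red button (-118), loose loupe (about -183).
- lid_front (a point): Where to press the lid down: middle of the upper face of its aluminium front rail (32 mm wide, 24 mm thick, 420 mm across), 286 mm forward of and 24 mm above the hinge line when shut; then 131 mm above the table at unit x = -86, y = 0. Moves with the lid. The front edge is 16 mm further forward; a black finger lip, 100 mm wide, stands out 15 mm more.
- lid: The lid: aluminium frame 302 x 420 mm, black blanket, 0.9 kg. Origin 24 mm under lid_front, on the rail's underside; axes parallel to the unit's when shut, and its tilt is its opening: 0.15 to 0.32 rad at the start, 0 shut. Hinge line along unit y at unit x = +200 mm, 107 mm above the table. Stiff hinge, stays where left; about 4 N at lid_front moves it down to a hard stop.
- mains_press (a point): Point to press on the orange rocker: upper face of its rear half (white tick), 13 mm behind the pivot. Rocker 44 mm long (unit x), 28 wide; pivot mid-length, 105 mm above the table. Off: front half level at 105 mm, rear half rises to 113 at its end (this point at 110). On: rear half level at 105 mm, front half raised. Black bezel around it, 3 mm high.
- mains (a joint): Orange mains rocker, rad: 0 off, 0.36 on. Moves stiffly, stays where it is left and stops hard at 0.36, so press it all the way down; about 3.5 N straight down at mains_press moves it.
- vacuum_press (a point): The same point on the blue vacuum pump rocker, which is of the same size and make, 60 mm to the right of the orange one.
- vacuum (a joint): Blue vacuum pump rocker, rad: 0 off, 0.36 on; same action as the orange one.
- start_top (a point): Centre of the top of the round green start button, 28 mm across, in a black collar 44 mm across and 12 mm high; the top is at 122 mm above the table when released.
- start (a joint): Green start button: metres pressed, 0 released, 0.006 fully in (straight down). Springs back; about 5 N fully in.
- stop_top (a point): Centre of the top of the red stop button in its yellow collar; same size and height as the green one, 58 mm to its right. Not to be pressed.
- stop (a joint): Red stop button: metres pressed, 0 released, 0.006 fully in; about 1.5 N starts it moving.
- loupe: Loose black loupe standing on the right end of the control deck, 34 mm across, 40 mm high; origin at the centre of its underside. Leave alone.
- composing_stick: Loose steel composing stick with a line of metal type, 260 x 52 x 23 mm, on the table left of the unit, lying away from the robot; origin at the centre of its underside, long axis y. Leave alone.
- brayer: Loose hand roller with black rubber roll (110 mm wide, 40 mm across) and wooden handle, 180 mm long in all, on the table left of the unit, handle pointing away from the robot; origin under the middle of the roll, handle towards its -x. Leave alone.
- ink_tin: Loose ink tin, 84 mm across, 60 mm high, on the table right of the unit; origin at the centre of its underside. Leave alone.
- plate_wash: Loose white bottle with red cap, 64 mm across, 170 mm high, right of the unit; origin at the centre of its underside. Leave alone.
- wood_block: Loose wooden printing block, 70 x 55 x 23 mm, right of the unit; origin at the centre of its underside. Leave alone.

How it is judged:
By the outcome, as a careful person would: the job done as asked, in the order asked, and still so for the second after the job is handed in, with the robot touching nothing.
It also fails if it takes over 54 s, if anything falls off the work surface, if the arm or the gripper's body presses on something with over 40 N, if the wrist force passes 120 N, or if a joint passes its speed limit or range.

## Robot

A 7-joint arm with a two-finger parallel gripper is mounted at the origin on the work surface. World frame = base frame: x ahead of the robot, y to its left, z up, the work surface at z = 0. Lengths are in m, angles in rad, forces in N, time in s.
With the tool pointing down it reaches from about 0.425 to 0.95 m from the base axis. Payload 4.7 kg.
Tool frame: the origin (TCP) lies at the very end of the fingers, on their centre line; the grasp point (between the pads) lies 19 mm behind it; z points along the fingers, y is the line along which they close (so a half turn about z gives the same grasp; the last joint's range is limited). The gripper opens to 87 mm and grips with 3 to 60 N. Pads are 19 mm wide; open, the fingers measure 117 mm over their backs; the gripper's body (75 mm by 190 mm) begins 51 mm behind the grasp point.
Start: joints at [-1.154, 0.469, -0.049, 1.532, 0.024, 1.141, -0.082], TCP at [0.291, 0.609, 0.223] pointing down, gripper open.
Joint ranges: [-2.59, 2.59], [-0.33, 1.99], [-1.39, 1.29], [0.1, 2.45], [-1.04, 4.18], [0.21, 1.99], [-2.66, 2.66]. Speed limits (rad/s): [2.57, 2.57, 3.14, 3.14, 3.14, 3.14, 3.14].

## Interface

Orientations are given as a unit quaternion [w, x, y, z].
In Python, from bench import goto, move_straight, movej, move_gripper, hold, inverse_kinematics, sense, get_image, camera_model, IKError, job_done, recognise, masks_of gives the robot as it stands. Calls block until the motion is done:
- goto(position, orientation): joint-space move of the TCP to a pose.
- move_straight(position, velocity=0.15, rotation=None): straight line of the TCP; rotation=None keeps the orientation; velocity is the mean speed in m/s.
- movej(angles): joint-space move.
- move_gripper(opening): finger opening in m; the grip force is fixed at half the most; returns when the fingers have stopped.
- hold(seconds).
- inverse_kinematics(position, orientation): joint angles nearest the present ones, or None.
- sense(): the state.
- get_image(name): name is "scene" or "top" or "wrist"; returns (picture, depth): 400x640x3 uint8, red, green, blue; 400x640 float32, m along the optical axis (not along the pixel's ray), 0 where there is no reading.
- camera_model(name): a dict with "intrinsics" (3x3 intrinsics, pixels), "world_from_camera" (4x4, takes a point from camera to world coordinates); the wrist camera has in their place "hand_eye" (4x4, takes a point from camera to tool coordinates, whose origin is the TCP and whose axes are the flange's). Camera axes: x right, y down, z forward; pixel columns grow to the right and rows downward; lengths in m; the calibration is good to about 2 mm. A picture is of the moment at which its call begins: read the wrist's pose just before it. camera_model takes no time and is no camera call.
A pose or a line that the arm cannot do raises IKError and nothing moves.
- job_done(): hands the job in; it is judged then, once.
Trained networks look in the newest picture that a camera, given by its name, has taken for a name from the list of things; names that differ only in an ending like _2 or _b are one class to them, and where a whole thing is asked for, a point or a joint stands for the part that bears it (a point fixed in the world has none). Each returns a list of dicts, best first, with "confidence" (0 to 1); they miss things now and then, are a little off and sometimes report something else, mostly with a low value. They report only what shows in the picture. A call takes as long as a camera call.
- recognise(target, camera): "box" ([left, top, width, height] in pixels, round what is visible of it).
- masks_of(target, camera): "pixels" (400x640 bool, what is visible of it) and "box" ([left, top, width, height] in pixels, round what is visible of it).
The state is a dict: "time_s": time; "joint_pos": joint angles; "joint_velocities": joint speeds; "effort": joint torques, N m; "position": TCP position; "tool_rot": TCP orientation; "force": force on the tool from outside, world axes, zero at the start; "moment": the same for the moment, N m; "gripper_width": finger opening in m; "grasp_force": force on a finger pad.
Only numpy, scipy, OpenCV 4.12 (cv2) and the standard library are available. Lean on these libraries where they do the work, as an engineer would, in place of code of your own. Each camera call takes 0.05 s, during which the arm holds its last target. There are 200 camera calls.

## Working session

There is one attempt and no reset: what is moved stays moved. The work goes in short steps, each a Python script; the robot and the scene stay as the last script left them, time stands still between calls to the robot, and variables do not carry over. Pictures are saved under pics/ and viewed, at most 10 in all, crops included, and the job is handed in when it is done.

```bash
ls; mkdir -p pics; cat > h.py <<'E'
import numpy as np, cv2
from bench import *
from scipy.spatial.transform import Rotation as R
def T_of(name, s=None):
    m=camera_model(name)
    if 'world_from_camera' in m: return m['intrinsics'],np.array(m['world_from_camera'])
    s=s or sense(); q=s['tool_rot']; T=np.eye(4); T[:3,:3]=R.from_quat([q[1],q[2],q[3],q[0]]).as_matrix(); T[:3,3]=s['position']
    return m['intrinsics'],T@np.array(m['hand_eye'])
def cloud(d,K,T):
    v,u=np.mgrid[:400,:640]; K=np.array(K)
    p=np.stack([(u-K[0,2])/K[0,0]*d,(v-K[1,2])/K[1,1]*d,d],-1)
    return p@T[:3,:3].T+T[:3,3]
E
python3 - <<'E'
from h import *
s=sense(); print(s['time_s'],s['position'],s['tool_rot'])
ims=[]
for c in ('top','scene'):
    im,d=get_image(c); K,T=T_of(c); P=cloud(d,K,T); ims.append(im); print(c,T[:3,3].round(3))
    np.savez(f'{c}.npz',im=im,d=d,P=P)
    for n in ('mains_press','vacuum_press','start_top','stop_top','lid','unit','loupe'):
        r=masks_of(n,c)
        for k in r[:2]:
            m=k['pixels']&(d>0); print(n,round(k['confidence'],2),k['box'],np.median(P[m],0).round(3) if m.any() else '')
for c,i in zip(('top','scene'),ims): cv2.imwrite(f'pics/{c}.png',i[:,:,::-1])
E
```

```text
pics
0.0 [0.2907905  0.60851373 0.22151304] [-1.74016842e-04  2.21043105e-01  9.75263577e-01 -9.32914952e-04]
top [0.433 0.012 1.444]
mains_press 0.59 [279.2, 200.1, 10.7, 16.6] [0.547 0.109 0.107]
vacuum_press 0.61 [299.1, 203.8, 9.3, 14.9] [0.532 0.052 0.107]
vacuum_press 0.45 [346.5, 218.8, 5.9, 11.3] [ 0.492 -0.086  0.122]
stop_top 0.61 [361.8, 230.2, 7.5, 8.0] [ 0.477 -0.143  0.123]
lid 0.88 [268.8, 85.5, 154.5, 126.7] [ 0.715 -0.086  0.157]
unit 0.64 [256.9, 86.7, 169.9, 169.6] [ 0.657 -0.069  0.143]
loupe 0.73 [265.7, 85.3, 162.0, 128.8] [ 0.715 -0.086  0.157]
scene [ 0.901 -0.516  0.985]
mains_press 0.64 [310.4, 173.2, 15.2, 9.8] [0.524 0.05  0.106]
start_top 0.6 [271.5, 198.5, 11.5, 11.4] [ 0.492 -0.093  0.122]
stop_top 0.43 [253.3, 211.1, 11.1, 10.4] [ 0.477 -0.148  0.122]
lid 0.63 [244.5, 154.3, 211.9, 201.9] [ 0.722 -0.114  0.153]
unit 0.88 [220.6, 145.5, 232.9, 221.3] [ 0.711 -0.12   0.144]
loupe 0.62 [230.6, 225.3, 14.3, 17.6] [ 0.464 -0.213  0.139]
```

View pics/top.png

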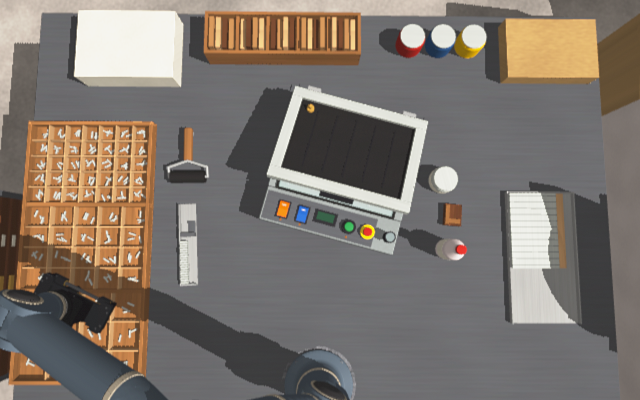

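View pics/scene.png

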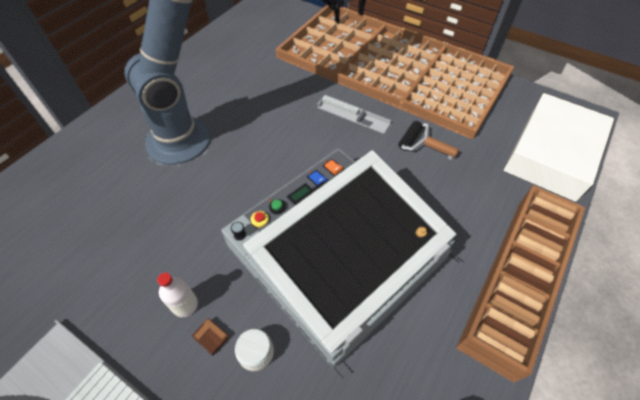

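The top view shows orange (283,209), blue (302,214), green (348,227), red (368,232) and loupe (390,237). The lid is ajar to the rear of them. Next I'll fit the unit pose from depth and colour, then refine it with the wrist camera.

```bash
cat >> h.py <<'E'
def controls(im,P,ctr=None):
    """colour blobs -> world medians, keyed"""
    hsv=cv2.cvtColor(im,cv2.COLOR_RGB2HSV); H,S,V=[hsv[...,i].astype(int) for i in range(3)]
    ok=(S>130)&(V>70)&(P[...,2]>.098)&(P[...,2]<.13)&(P[...,0]>.38)&(P[...,0]<.62)&(abs(P[...,1])<.3)
    out={}
    for n,(a,b) in dict(orange=(6,18),blue=(100,125),green=(50,85)).items():
        m=(ok&(H>=a)&(H<=b)).astype(np.uint8)
        k,l,st,c=cv2.connectedComponentsWithStats(m)
        if k>1:
            i=1+np.argmax(st[1:,4]); q=P[l==i]; out[n]=((q.max(0)+q.min(0))/2, np.median(q,0), int(st[i,4]), c[i].round(1))
    return out
def fit_unit(o):
    U={'orange':(-.168,.145),'blue':(-.168,.085),'green':(-.168,-.060)}
    ks=[k for k in U if k in o]; A=np.array([U[k] for k in ks]); B=np.array([o[k] for k in ks])
    a=A-A.mean(0); b=B-B.mean(0); th=np.arctan2((a[:,0]*b[:,1]-a[:,1]*b[:,0]).sum(),(a*b).sum())
    Rm=np.array([[np.cos(th),-np.sin(th)],[np.sin(th),np.cos(th)]]); t=B.mean(0)-Rm@A.mean(0)
    return th,t,(B-(A@Rm.T+t))
E
python3 - <<'E'
from h import *
print(camera_model('wrist')['intrinsics'],np.array(camera_model('wrist')['hand_eye']).round(3))
for c in('top','scene'):
    z=np.load(c+'.npz'); im,P=z['im'],z['P']; o=controls(im,P)
    for k,v in o.items(): print(c,k,v[1].round(4),v[2:])
    th,t,e=fit_unit({k:v[1][:2] for k,v in o.items()}); print(th,t,e.round(4))
    Q=P.reshape(-1,3); xy=(Q[:,:2]-t)@np.array([[np.cos(th),-np.sin(th)],[np.sin(th),np.cos(th)]])
    # frame side rails & blanket : lid top profile
    for y0,y1 in((.188,.205),(-.205,-.188),(-.1,.1)):
        m=(xy[:,1]>y0)&(xy[:,1]<y1)&(Q[:,2]>.09)
        for x0 in np.arange(-.12,.2,.03):
            k=m&(abs(xy[:,0]-x0)<.006)
            if k.any(): print((round(x0,2),round(float(np.median(Q[k,2])),4)),end=' ')
        print()
E
```

```text
[[323.94025147   0.         313.18330162]
 [  0.         323.94025147 203.75581426]
 [  0.           0.           1.        ]] [[-0.    -0.969 -0.246  0.068]
 [ 1.    -0.     0.    -0.001]
 [-0.    -0.246  0.969 -0.161]
 [ 0.     0.     0.     1.   ]]
top orange [0.5433 0.1119 0.1064] (156, array([282.6, 208.5]))
top blue [0.5284 0.0518 0.1066] (144, array([301.7, 213.7]))
top green [ 0.4919 -0.0871  0.122 ] (71, array([348.4, 226.3]))
-0.2536044747680491 [ 0.66962427 -0.07150632] [[-0.0001  0.0009]
 [ 0.0001 -0.0012]
 [-0.      0.0003]]
(np.float64(-0.12), 0.1015) (np.float64(-0.09), 0.1408) (np.float64(-0.06), 0.1887) (np.float64(-0.03), 0.1825) (np.float64(0.0), 0.1763) (np.float64(0.03), 0.1699) (np.float64(0.06), 0.1629) (np.float64(0.09), 0.1567) (np.float64(0.12), 0.1508) (np.float64(0.15), 0.1436) (np.float64(0.18), 0.137) 
(np.float64(-0.12), 0.0988) (np.float64(-0.09), 0.1794) (np.float64(-0.06), 0.1879) (np.float64(-0.03), 0.1818) (np.float64(0.0), 0.1756) (np.float64(0.03), 0.1692) (np.float64(0.06), 0.163) (np.float64(0.09), 0.1557) (np.float64(0.12), 0.1497) (np.float64
[... 783 characters left out ...]
.float64(0.06), 0.1624) (np.float64(0.09), 0.1573) (np.float64(0.12), 0.1504) (np.float64(0.15), 0.1437) (np.float64(0.18), 0.137) 
(np.float64(-0.12), 0.1006) (np.float64(-0.09), 0.1925) (np.float64(-0.06), 0.1866) (np.float64(-0.03), 0.18) (np.float64(0.0), 0.173) (np.float64(0.03), 0.1677) (np.float64(0.06), 0.1614) (np.float64(0.09), 0.1536) (np.float64(0.12), 0.1477) (np.float64(0.15), 0.1412) (np.float64(0.18), 0.1352) 
(np.float64(-0.09), 0.1937) (np.float64(-0.06), 0.1794) (np.float64(-0.03), 0.1713) (np.float64(0.0), 0.1649) (np.float64(0.03), 0.1583) (np.float64(0.06), 0.1518) (np.float64(0.09), 0.1453) (np.float64(0.12), 0.1388) (np.float64(0.15), 0.132) (np.float64(0.18), 0.1358)
```

```bash
cat >> h.py <<'E'
def quat_down(th,flip):
    x=np.array([np.cos(th),np.sin(th),0])*(1 if flip else -1); z=np.array([0,0,-1.]); y=np.cross(z,x)
    q=R.from_matrix(np.stack([x,y,z],1)).as_quat(); return [q[3],q[0],q[1],q[2]]
E
python3 - <<'E'
from h import *
th,t=-.25,np.array([.6695,-.072]); c,s=np.cos(th),np.sin(th)
W=lambda x,y:t+[c*x-s*y,s*x+c*y]
for f in(0,1):
    for p in ((-.16,.02,.25),(-.155,.145,.105),(-.168,-.06,.115),(-.075,0,.2)):
        q=inverse_kinematics([*W(*p[:2]),p[2]],quat_down(th,f)); print(f,None if q is None else np.round(q,2))
q=quat_down(th,0)
goto([.45,.35,.30],q)
goto([*W(-.16,.02),.25],q); move_gripper(0.0)
s=sense(); K,T=T_of('wrist',s); im,d=get_image('wrist'); P=cloud(d,K,T)
cv2.imwrite('pics/w1.png',im[:,:,::-1]); np.savez('w1.npz',im=im,P=P)
o=controls(im,P)
for k,v in o.items(): print(k,v[0].round(4),v[1].round(4),v[2:])
for u in (0,1): print(fit_unit({k:v[u][:2] for k,v in o.items()}))
print(s['time_s'],s['position'],s['force'],sense()['gripper_width'])
E
```

```text
0 [-0.39  0.19  0.39  1.88 -0.08  1.08  1.35]
0 [-0.39  0.42  0.16  1.92 -0.09  0.8   1.14]
0 [-0.26  0.33  0.43  2.07 -0.2   0.77  1.61]
0 [-0.26  0.38  0.37  1.76 -0.16  1.03  1.48]
1 [-0.7   0.22  0.77  1.9  -0.17  1.09 -1.69]
1 [-0.76  0.49  0.66  1.94 -0.4   0.84 -1.71]
1 [-0.67  0.47  0.99  2.09 -0.53  0.85 -1.18]
1 [-0.58  0.46  0.82  1.78 -0.38  1.07 -1.44]
orange [0.5423 0.1107 0.1056] [0.5443 0.1091 0.1048] (1243, array([443. , 187.4]))
blue [0.5256 0.0521 0.1057] [0.5248 0.0522 0.1046] (1402, array([380.9, 183.6]))
green [ 0.5173 -0.0182  0.1037] [ 0.5171 -0.0181  0.1037] (1166, array([307.9, 193.1]))
(np.float64(-0.1807598775837429), array([ 0.68348403, -0.03775936]), array([[-0.00196324, -0.02439881],
       [-0.00791013, -0.02397559],
       [ 0.00987337,  0.0483744 ]]))
(np.float64(-0.19569466761701398), array([ 0.68252991, -0.04049394]), array([[-0.00162098, -0.0252719 ],
       [-0.00941849, -0.02334422],
       [ 0.01103948,  0.04861611]]))
4.9083 [ 0.5194254  -0.01300037  0.25002114] [ 0.6085455   0.05682819 -0.0185864 ] 0.000651568276984184
```

View pics/w1.png

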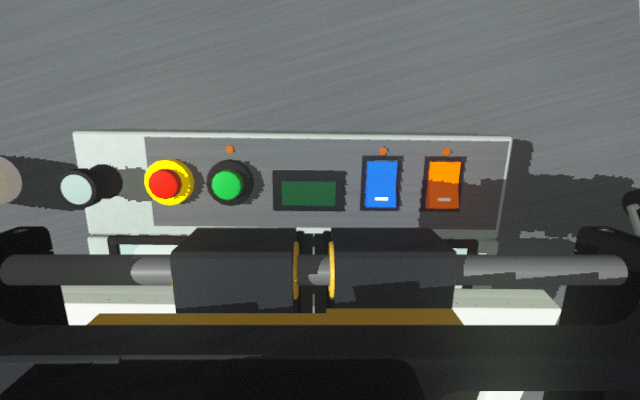

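The wrist view shows orange (444,184), blue (381,184), green button (228,184) and red (164,184). The "green" blob was actually the display at (309,192), so I'll select the green button by height. Then I'll press the lid along its arc.

```bash
python3 - <<'E'
from h import *
z=np.load('w1.npz'); im,P=z['im'],z['P'].copy()
o=controls(im,P); P[P[...,2]<.117]=0; o['green']=controls(im,P)['green']
for k,v in o.items(): print(k,v[0].round(4),v[1].round(4),v[2:])
for u in (0,1):
    th,t,e=fit_unit({k:v[u][:2] for k,v in o.items()}); print(th,t,e.round(4))
# deck front edge direction & position
P=z['P']; g=[]
for u in range(170,500,10):
    col=P[:,u]; r=np.where((col[:200,2]>.095)&(col[:200,2]<.106))[0]
    if len(r): g.append(col[r[0],:2])
g=np.array(g); a,b=np.polyfit(g[:,1],g[:,0],1); print('edge yaw',-np.arctan(a),'x at y=0',b,(g[:,0]-a*g[:,1]-b).std())
n=np.array([np.cos(th),np.sin(th)]); print('edge unit x',((g-t)@n).mean())
E
```

```text
orange [0.5423 0.1107 0.1056] [0.5443 0.1091 0.1048] (1243, array([443. , 187.4]))
blue [0.5256 0.0521 0.1057] [0.5248 0.0522 0.1046] (1402, array([380.9, 183.6]))
green [ 0.4877 -0.0869  0.1201] [ 0.4872 -0.0866  0.1206] (693, array([226.7, 184.4]))
-0.2690325444501637 [ 0.66543288 -0.07400944] [[ 0.0003  0.0003]
 [-0.0005 -0.0005]
 [ 0.0002  0.0003]]
-0.2802515268250218 [ 0.66456685 -0.07600698] [[ 0.0011 -0.0007]
 [-0.0018  0.0001]
 [ 0.0007  0.0006]]
edge yaw -0.2628161630808834 x at y=0 0.46311787514428493 0.00026933120432725513
edge unit x -0.214908184043829
```

```bash
cat >> h.py <<'E'
TH=-.265; C,S=np.cos(TH),np.sin(TH)
T0=np.mean([np.array(p)-[C*-.168-S*y,S*-.168+C*y] for p,y in (((.543,.1113),.145),((.5268,.052),.085),((.4897,-.087),-.06))],0)
W=lambda x,y,z: [*(T0+[C*x-S*y,S*x+C*y]),z]
Q=quat_down(TH,0)
E
python3 - <<'E'
from h import *
print(T0)
move_straight(W(-.075,0,.215),.15,Q)
f0=sense()['force'][2]
off=0.0
for t in np.r_[np.arange(.26,0,-.02),0,-.004,-.008,-.012,-.016]:
    x=.2-.286*np.cos(t)+.024*np.sin(t); z=.107+.286*np.sin(t)+.024*np.cos(t)
    move_straight(W(x,0,z),.05); s=sense(); f=s['force'][2]-f0
    print(round(t,3),round(z,4),round(s['position'][2],4),round(f,1))
    if f>14: break
print(s['time_s'])
E
```

```text
[ 0.66712735 -0.073256  ]
0.26 0.2037 0.2034 -0.4
0.24 0.1983 0.1979 -0.3
0.22 0.1928 0.1927 -0.4
0.2 0.1873 0.187 -0.8
0.18 0.1818 0.1814 -1.1
0.16 0.1763 0.1758 -1.0
0.14 0.1707 0.1702 -0.7
0.12 0.1651 0.1645 -0.1
0.1 0.1594 0.1589 -1.0
0.08 0.1538 0.1533 -1.1
0.06 0.1481 0.1476 -1.5
0.04 0.1424 0.1419 -1.1
0.02 0.1367 0.1362 -1.6
0.0 0.131 0.1314 4.4
-0.004 0.1299 0.1314 10.2
-0.008 0.1287 0.1313 16.4
10.0833
```

Hard stop met at z = 0.1314, which matches the shut height. I'll lift straight up and check the lid.

```bash
python3 - <<'E'
from h import *
x,y,_=sense()['position']; move_straight([x,y,.16],.1); move_straight(W(-.155,.145,.16),.2)
im,d=get_image('top'); K,T=T_of('top'); P=cloud(d,K,T); q=P.reshape(-1,3)
u=(q[:,:2]-T0)@np.array([[C,-S],[S,C]])
for y0,y1 in((.18,.205),(-.205,-.18)):
    m=(u[:,0]>-.08)&(u[:,0]<.19)&(u[:,1]>y0)&(u[:,1]<y1)&(q[:,2]<.14)&(q[:,2]>.1)
    print(np.polyfit(u[m,0],q[m,2],1),np.median(q[m,2]))
cv2.imwrite('pics/t2.png',cv2.resize(im[70:270,220:460,::-1],None,fx=3,fy=3))
s=sense(); print(s['time_s'],s['position'],s['force'])
E
```

```text
[0.00049184 0.13197402] 0.13208847383315137
[0.00131881 0.13146768] 0.13154367748557338
11.55 [0.55576099 0.10536617 0.15984202] [-0.16699426 -1.08728007  0.46015032]
```

View pics/t2.png

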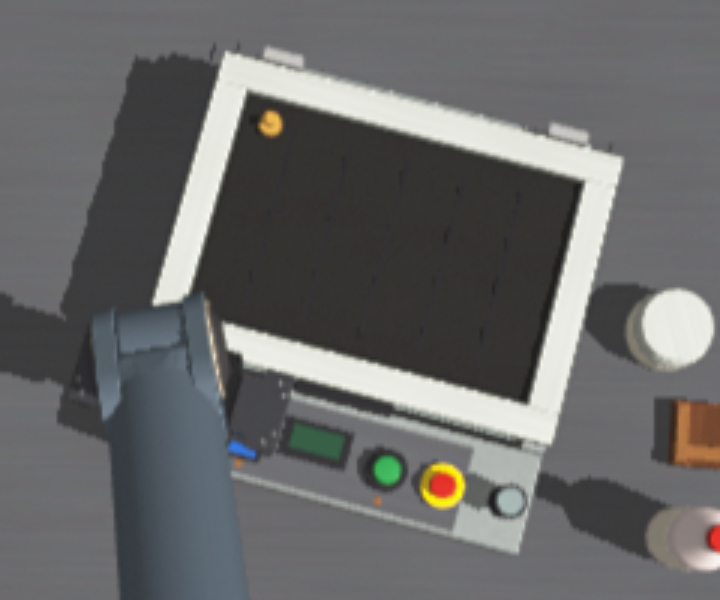

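The lid is level: slope is about 0 and its top is at 0.132. Now the rockers.

```bash
cat >> h.py <<'E'
def press(x,y,z0,z1,fmax,step=.001,up=.16):
    move_straight(W(x,y,up),.15,Q); move_straight(W(x,y,z0),.1); f0=sense()['force'][2]; L=[]
    for z in np.arange(z0-step,z1-1e-6,-step):
        move_straight(W(x,y,z),.02); s=sense(); f=s['force'][2]-f0
        L.append((round(float(s['position'][2])*1e3,1),round(float(f),1)))
        if f>fmax: break
    print(L); p=s['position']; move_straight([p[0],p[1],up],.1); print(sense()['time_s'])
E
python3 - <<'E'
from h import *
press(-.155,.145,.117,.101,16)
press(-.155,.085,.117,.101,16)
move_straight(W(-.16,-.02,.25),.2)
s=sense(); K,T=T_of('wrist',s); im,d=get_image('wrist'); P=cloud(d,K,T); np.savez('w2.npz',im=im,P=P)
cv2.imwrite('pics/w2.png',cv2.resize(im[120:260,120:520,::-1],None,fx=2,fy=2))
q=P.reshape(-1,3); u=(q[:,:2]-T0)@np.array([[C,-S],[S,C]])
for y in(.145,.085):
    print([(x,round(float(np.median(q[(abs(u[:,0]+.168-x)<.003)&(abs(u[:,1]-y)<.008),2])),4)) for x in(-.018,-.012,-.006,0,.006,.012,.018)])
E
```

```text
[(116.6, -2.6), (115.1, -1.6), (113.9, -1.2), (113.1, -0.6), (112.2, 0.4), (111.2, 1.3), (110.1, 0.9), (108.9, 1.1), (107.8, 0.2), (106.8, -0.6), (105.8, -1.0), (105.4, 4.2), (105.3, 10.2), (105.3, 15.5), (105.2, 22.3)]
16.8667
[(116.5, 0.2), (115.1, -0.4), (114.0, 0.2), (113.1, -0.0), (112.2, 1.7), (111.2, 2.2), (110.1, 3.7), (108.9, 1.8), (107.8, 1.3), (106.8, 2.6), (105.8, 0.9), (105.4, 6.1), (105.3, 12.0), (105.2, 19.4)]
22.2167
[(-0.018, 0.1101), (-0.012, 0.1077), (-0.006, 0.1054), (0, 0.104), (0.006, 0.1039), (0.012, 0.1041), (0.018, 0.1038)]
[(-0.018, 0.1103), (-0.012, 0.108), (-0.006, 0.1055), (0, 0.1039), (0.006, 0.1038), (0.012, 0.1041), (0.018, 0.104)]
```

View pics/w2.png

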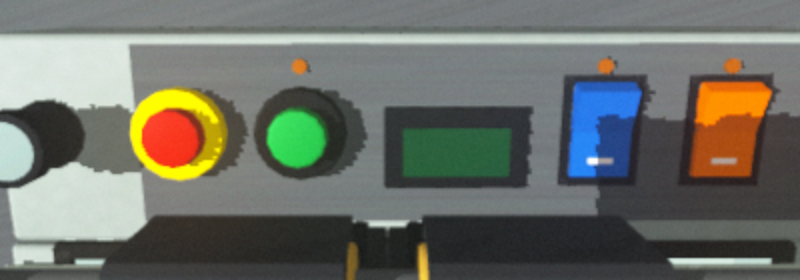

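Both rockers are fully on: their front halves at crop (605,90) and (735,90) are raised and their rear halves are level. Now the green button.

```bash
python3 - <<'E'
from h import *
press(-.168,-.060,.127,.1125,18,up=.17)
move_straight(W(-.168,-.06,.28),.2); hold(.3)
s=sense(); K,T=T_of('wrist',s); im,d=get_image('wrist'); P=cloud(d,K,T)
q=P.reshape(-1,3); u=(q[:,:2]-T0)@np.array([[C,-S],[S,C]])
for x,y in((-.168,-.06),(-.168,-.118),(-.155,.145),(-.155,.085),(-.18,.145),(-.18,.085)): print(x,y,np.median(q[np.hypot(u[:,0]-x,u[:,1]-y)<.006,2]).round(4))
print(s['time_s'],s['force'])
cv2.imwrite('pics/w3.png',im[:,:,::-1])
E
```

```text
[(126.5, 0.5), (125.1, 0.2), (123.9, 0.8), (122.9, 0.0), (122.1, 1.8), (121.1, 3.1), (120.1, 3.7), (119.1, 3.2), (118.1, 4.0), (117.1, 4.5), (116.4, 8.2), (116.2, 14.6), (116.1, 21.9)]
28.4
-0.168 -0.06 0.327
-0.168 -0.118 0.1211
-0.155 0.145 0.1041
-0.155 0.085 0.1042
-0.18 0.145 0.1078
-0.18 0.085 0.1078
29.4 [ 0.16797498  0.29809059 -0.09805304]
```

View pics/w3.png

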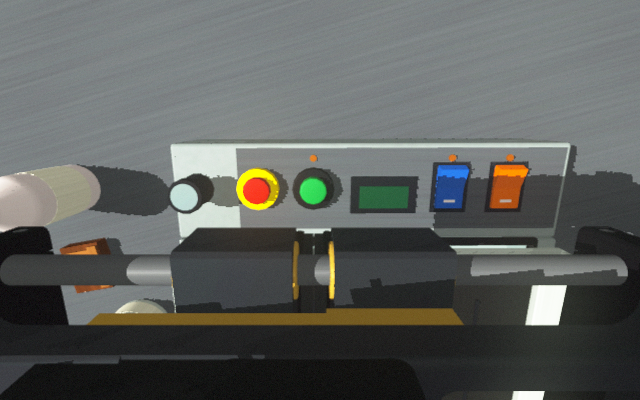

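The green button (313,189) went its full 6 mm to the hard stop and is released. Both rockers are still on, and red (257,189) is untouched. The robot is clear, so I'm handing in.

```bash
python3 -c "
from bench import *
print(job_done())"
```

```text
the job is handed in; nothing more can be done
None
```

The exposure is started and the job is handed in at about 29 s: lid shut, mains then vacuum switched on, and the green button pressed fully in and released, with the red stop button and the loose things left alone.

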